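# Fish the piping nozzle out of the beaker with the tongs

### The job

The round piping nozzle has slipped to the bottom of the tall clear beaker. Take the sprung tongs out of the utensil caddy, reach down into the beaker with them, squeeze them to grip the nozzle and lift it out (with the tongs, not with your fingers), leaving the beaker standing where it is, and set the nozzle down, wide end down and without dropping it, in the empty compartment of the nozzle tray. Then put the tongs back upright, tips down, in their narrow compartment of the caddy, and do not knock over the other nozzles.

Things in the scene. Friction and masses are not known exactly. Their poses are not given: they have to be found in the camera images.
- tongs_grip (a point): Sprung steel tongs, 182 mm long, 80 g, standing upright on their tips in the caddy's narrow compartment. This point is on their middle line, 137 mm above the tips, 45 mm below the very top, between two flat grip panels (18 mm wide, reaching 23 mm above and 27 mm below it), 27 mm over their outsides here. Own z points up from tips to top bend; own y is the line along which they are squeezed.
- tongs_l (a joint): How far each arm is squeezed (rad), 0 released to 0.11 shut; both swing evenly about the top bend, 38 mm above the grip point. Panels 27 mm over the outsides at 0; each 1 mm less there closes the tips 4.6 mm and adds 0.013. At 25 mm (0.025) the tongs can be carried open; on the nozzle about 21 mm (0.08). Springs push each panel out with 2 N at 0, 4 N at 0.025, 9 N at 0.08.
- tongs_tip (a point): Point on the tongs' middle line level with the tips, 137 mm below the grip point; same axes. Released, the jaws are 48 mm apart inside at the tips, 54 mm outside; at 0.025 rad 39 mm inside. Jaws 16 mm wide, 3 mm thick; their lowest 26 mm flare outwards and lie flat along the nozzle's slope when closed on it with the tips about 17 mm above its foot.
- caddy: Fixed open dark steel utensil caddy, 99 x 72 mm, 92 mm high; origin under its centre, x across the two compartments, z up. The narrow compartment (28 mm along own x by 66 mm along own y) is on its -x side; the wide one on the +x side holds a brush and a palette knife that stand up to 133 mm above the table, 30 mm or more behind the tongs.
- caddy_slot (a point): Centre of the floor of the caddy's narrow compartment (3 mm above the table; the walls rise 89 mm above it); own y along the compartment's 66 mm length.
- beaker: Tall clear plastic beaker, loose, 300 g: outer diameter 77 mm at the foot and 82 mm at the rim, 112 mm high, inside about 72 to 74 mm across, floor 4 mm thick. Origin at the centre of its underside.
- nozzle_center (a point): Round steel piping nozzle, a cone 42 mm high standing wide end down: 27 mm across at the foot (the lowest 4 mm straight), narrowing evenly to 12 mm at the top; about 22 g. This point is on its axis, half-way up (21 mm above its foot). Own z runs from wide to narrow end. It starts on the beaker's floor, up to 10 mm off the beaker's axis.
- tray_gap (a point): Centre of the floor of the empty compartment of the nozzle tray, 3 mm above the table. The compartment is 54 x 54 mm inside, its walls rise 21 mm above its floor; axes along the walls.
- tray: Fixed white plastic nozzle tray, 117 x 174 mm, 24 mm high, with 2 x 3 equal compartments; five hold other nozzles, the middle one of the -x row is empty. Origin under its centre. It may be turned any way round.
- noz_a: Large star nozzle standing in the tray, 52 mm high; origin at its foot, z up.
- noz_b: Fine plain nozzle standing in the tray, 42 mm high.
- noz_c: Large plain nozzle standing in the tray, 50 mm high.
- noz_d: Small star nozzle standing in the tray, 40 mm high.
- noz_e: Small plain nozzle standing in the tray, 34 mm high.
There are look-alikes about, which are no part of the job. What is shaped like the noz_c but purple is not meant. Several things look just like the part that bears tongs_grip: the one meant starts farthest from the robot's base.

How it is judged:
By the outcome, as a careful person would: the job done as asked, in the order asked, and still so for the second after the job is handed in, with the robot touching nothing.
It also fails if it takes over 72 s, if anything falls off the work surface, if the arm or the gripper's body presses on something with over 40 N, if the wrist force passes 120 N, or if a joint passes its speed limit or range.

### The arm

A 7-joint arm with a two-finger parallel gripper is mounted at the origin on the work surface. World frame = base frame: x ahead of the robot, y to its left, z up, the work surface at z = 0. Lengths are in m, angles in rad, forces in N, time in s.
With the tool pointing down it reaches from about 0.425 to 0.95 m from the base axis. Payload 4.7 kg.
Tool frame: the origin (TCP) lies on the centre line of the jaws, within the pads' length; the fingertips stand robot.nose_length ahead of it and the grasp point (between the pads) lies 8 mm behind it (robot.nose_length is the distance from the TCP to the fingertips, in m); z points along the fingers, y is the line along which they close (so a half turn about z gives the same grasp; the last joint's range is limited). The gripper opens to 85 mm and grips with 20 to 120 N. Pads are 22 mm wide; open, the fingers measure 114 mm over their backs; the gripper's body (76 mm by 85 mm) begins 54 mm behind the grasp point. The pads swing forward as they close: fully open they stand 13 mm farther back than shut.
Start: joints at [-1.144, 0.469, -0.049, 1.532, 0.024, 1.141, -0.082], TCP at [0.297, 0.606, 0.242] pointing down, gripper open.
Joint ranges: [-2.59, 2.59], [-0.33, 1.99], [-1.39, 1.29], [0.1, 2.45], [-1.04, 4.18], [0.21, 1.99], [-2.66, 2.66]. Speed limits (rad/s): [2.57, 2.57, 3.14, 3.14, 3.14, 3.14, 3.14].

### API

Orientations are given as [roll, pitch, yaw] about the fixed x, y, z axes, in that order (R = Rz(yaw) Ry(pitch) Rx(roll)).
In Python, from plant import robot gives the robot as it stands. Calls block until the motion is done:
- robot.goto(position, orientation): joint-space move of the TCP to a pose.
- robot.move_straight(position, vel=0.15, attitude=None, contact_N=None): straight line of the TCP; attitude=None keeps the orientation; vel is the mean speed in m/s. With contact_N (N) it stops when the force on the tool has changed by that much, and returns True; else False.
- robot.move_joints(angles): joint-space move.
- robot.grip(opening, strength=None): opening from 0.0 (shut) to 1.0 (fully open); strength is the grip in N (None keeps the last); returns when the fingers have stopped.
- robot.sleep(seconds).
- robot.inverse_kinematics(position, orientation): joint angles nearest the present ones, or None.
- robot.sense(): the state.
- robot.grab_frame(name): name is "scene" or "top" or "wrist"; returns a dict with "image" (420x560x3 uint8, red, green, blue), "range_z" (420x560 float32, m along the optical axis (not along the pixel's ray), 0 where there is no reading), "fx", "fy", "cx", "cy" (pixels), "R" (3x3) and "t" (3): a world point X has camera coordinates R X + t. Camera axes: x right, y down, z forward; pixel columns grow to the right and rows downward; lengths in m; the calibration is good to about 2 mm. A picture is of the moment at which its call begins.
A pose or a line that the arm cannot do raises robot.IKError and nothing moves.
- robot.close_job(): hands the job in; it is judged then, once.
The state is a dict: "t": time; "joint_pos": joint angles; "joint_velocities": joint speeds; "effort": joint torques, N m; "tcp_pos": TCP position; "tcp_rot": TCP orientation; "wrist_force": force on the tool from outside, world axes, zero at the start; "torque": the same for the moment, N m; "opening": opening from 0.0 (shut) to 1.0 (fully open); "gripper_force": force on a finger pad.
Only numpy, scipy, OpenCV 4.12 (cv2) and the standard library are available. Lean on these libraries where they do the work, as an engineer would, in place of code of your own. Each camera call takes 0.05 s, during which the arm holds its last target. There are 200 camera calls.

## Working session

There is one attempt and no reset: what is moved stays moved. The work goes in short steps, each a Python script; the robot and the scene stay as the last script left them, time stands still between calls to the robot, and variables do not carry over. Pictures are saved under pics/ and viewed, at most 10 in all, crops included, and the job is handed in when it is done.

```bash
mkdir -p pics; ls; cat > h.py <<'E'
import numpy as np, cv2, pickle
from plant import robot
def snap(name,tag):
    f=robot.grab_frame(name); pickle.dump(f,open(f'pics/{tag}.pkl','wb'))
    cv2.imwrite(f'pics/{tag}.png',f['image'][:,:,::-1]); return f
def load(tag): return pickle.load(open(f'pics/{tag}.pkl','rb'))
def cloud(f):
    z=f['range_z'].astype(float); v,u=np.mgrid[:z.shape[0],:z.shape[1]]
    c=np.stack([(u-f['cx'])/f['fx']*z,(v-f['cy'])/f['fy']*z,z],-1)
    P=(c-np.array(f['t']))@np.array(f['R']); P[z==0]=np.nan; return P
def ray(f,u,v,zw):
    R=np.array(f['R']);o=-R.T@np.array(f['t']);d=R.T@np.array([(u-f['cx'])/f['fx'],(v-f['cy'])/f['fy'],1]); return o+d*(zw-o[2])/d[2]
E
python3 - <<'E'
from h import *
for n in ('scene','top'):
    f=snap(n,n+'0'); print(n,f['fx'],np.round(-np.array(f['R']).T@f['t'],3))
a=load('scene0')['image'];b=load('top0')['image']
s=robot.sense();print(s['t'],s['tcp_pos'],s['tcp_rot'],s['opening'],robot.nose_length)
E
```

```text
pics
scene 519.6832079026539 [0.904 0.666 0.995]
top 508.67552655078237 [ 0.328 -0.     1.171]
0.1 [0.29688002 0.60564231 0.24134697] [-3.13982232e+00  4.93502408e-05  2.68586019e+00] 1.0007679445301965 0.011
```

View pics/scene0.png

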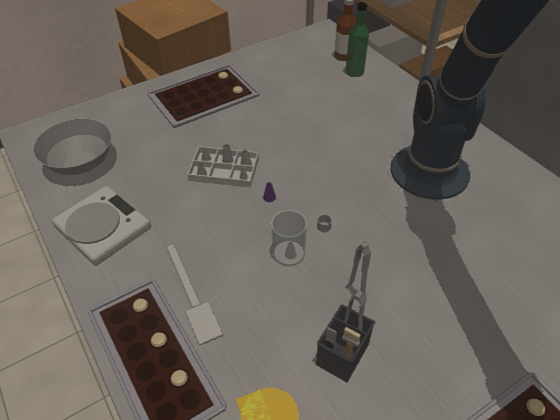

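View pics/top0.png

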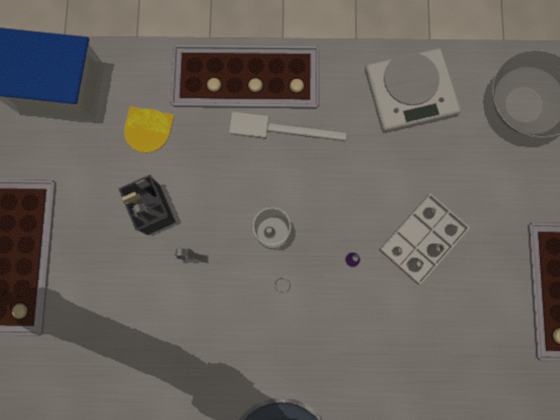

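The scene view shows the tray at (224,166), the beaker at (289,238), a purple nozzle at (269,191), and the caddy at (345,342) with something tongs-like at (358,270). In the top view the caddy is at (147,205), a tongs-like object at (188,255), the beaker at (271,228) and the tray at (424,240). I'll enlarge the caddy area and the tray.

```bash
python3 - <<'E'
from h import *
a=load('scene0')['image'];b=load('top0')['image']
c1=cv2.resize(a[235:385,300:400],None,fx=4,fy=4,interpolation=2)
c2=cv2.resize(b[165:275,110:210],None,fx=4,fy=4,interpolation=2)
c2=cv2.copyMakeBorder(c2,0,160,0,0,0)
cv2.imwrite('pics/c1.png',np.hstack([c1,c2])[:,:,::-1])
E
```

```text
(no output)
```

View pics/c1.png

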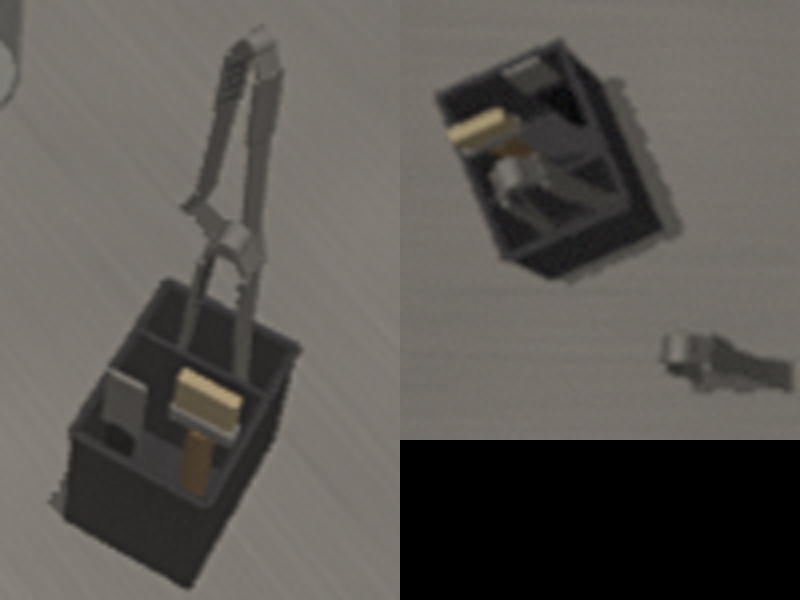

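There are two tongs candidates in the top view: one standing in the caddy, top bend at about (139,207), and one standing free on the table, top at about (180,252). The one in the caddy is farther from the base (base is around (280,415)) and stands in the narrow compartment, so it is the one meant. Next I measure everything.

```bash
python3 - <<'E'
from h import *
for n in('scene0','top0'):
    f=load(n);P=cloud(f);z=P[...,2];I=f['image']
    def sel(x0,x1,y0,y1,z0,z1): 
        m=(P[...,0]>x0)&(P[...,0]<x1)&(P[...,1]>y0)&(P[...,1]<y1)&(z>z0)&(z<z1); return P[m]
    def rect(p): 
        (c,s,a)=cv2.minAreaRect((p[:,:2]*1000).astype(np.float32)); return len(p),np.round(c,1),np.round(s,1),round(a,1)
    if n=='top0':
        for u,v in((147,205),(271,228),(424,240)): print(u,v,ray(f,u,v,.05))
    print(n,'table z',np.nanmedian(sel(.3,.6,-.1,.3,-.03,.03)[:,2]))
    print('caddy rim',rect(sel(.2,.5,.2,.45,.084,.1)))
    t=sel(.2,.5,.2,.45,.14,.22); print('tall',len(t))
    _,lab,cen=cv2.kmeans((t[:,:2]).astype(np.float32),2,None,(3,50,1e-6),5,2)
    for k in(0,1):
        q=t[lab[:,0]==k]; print(' ',len(q),q.mean(0),q.max(0)); qt=q[q[:,2]>q[:,2].max()-.008]; print('  top',rect(qt),qt.mean(0))
    print('tray',rect(sel(.1,.5,-.5,-.2,.018,.027)))
    tall=sel(.1,.5,-.5,-.2,.03,.06);print('tray noz',rect(tall))
    print('beaker rim',rect(sel(.2,.4,-.05,.1,.105,.12)), 'inside',rect(sel(.2,.4,-.06,.1,.03,.06)))
    print('beaker all z hist',np.histogram(sel(.2,.4,-.03,.1,.005,.15)[:,2],bins=12))
E
```

```text
scene0 table z 0.0003970730703758332
caddy rim (161, array([470.3, 265.1]), array([142.3,  52.7]), 58.5)
tall 176
  140 [0.42041525 0.21336139 0.16608557] [0.4288462  0.22030421 0.1854792 ]
  top (33, array([419.7, 206.2]), array([14.9, 10.6]), 8.9) [0.42007175 0.20692192 0.18044293]
  36 [0.4963598  0.29965244 0.16596844] [0.49961097 0.30450745 0.1847499 ]
  top (8, array([498.7, 293.5]), array([2. , 9.7]), 3.3) [0.49870048 0.29432924 0.18188197]
tray (436, array([ 472. , -317.1]), array([125.3, 174.4]), 49.0)
tray noz (205, array([ 446. , -326.4]), array([ 60.3, 148. ]), 22.0)
beaker rim (0, array([0., 0.]), array([0., 0.]), 0.0) inside (3, array([356.1,   7.9]), array([31.1, 10.8]), 87.6)
beaker all z hist (array([29, 18, 12, 14, 14, 12, 13, 17, 13, 21, 22,  7]), array([0.00502009, 0.00716884, 0.00931758, 0.01146632, 0.01361507,
       0.01576381, 0.01791256, 0.0200613 , 0.02221005, 0.02435879,
       0.02650754, 0.02865628, 0.03080503]))
147 205 [0.53495015 0.30856133 0.05      ]
271 228 [0.48683137 0.02874118 0.05      ]
424 240 [ 0.46502881 -0.30989283  0.05      ]
top0 table z
[... 260 characters left out ...]
0711]
  59 [0.41864434 0.20821126 0.17272802] [0.42820144 0.21685431 0.18599405]
  top (34, array([420.2, 204.6]), array([12.1,  8.3]), 2.7) [0.42007015 0.204258   0.18178658]
tray (575, array([ 472.8, -319.4]), array([117.3, 173.6]), 48.2)
tray noz (212, array([ 448. , -331.3]), array([ 60. , 145.3]), 22.3)
beaker rim (0, array([0., 0.]), array([0., 0.]), 0.0) inside (13, array([3.648e+02, 1.000e-01]), array([33.1, 25.4]), 15.1)
beaker all z hist (array([219,  18,   0,   2,   0,   2,   0,   0,   7,  14,  12,  11]), array([0.00500815, 0.00737215, 0.00973615, 0.01210015, 0.01446415,
       0.01682815, 0.01919215, 0.02155616, 0.02392016, 0.02628416,
       0.02864816, 0.03101216, 0.03337616]))
```

```bash
python3 - <<'E'
from h import *
for n in('scene0','top0'):
    f=load(n);P=cloud(f);z=P[...,2];I=f['image'];C=-np.array(f['R']).T@f['t']
    def sel(x0,x1,y0,y1,z0,z1): 
        m=(P[...,0]>x0)&(P[...,0]<x1)&(P[...,1]>y0)&(P[...,1]<y1)&(z>z0)&(z<z1); return P[m]
    def rect(p): 
        (c,s,a)=cv2.minAreaRect((p[:,:2]*1000).astype(np.float32)); return len(p),np.round(c,1),np.round(s,1),round(a,1)
    print(n,'R',np.round(f['R'],2).tolist())
    print('caddy rim',rect(sel(.455,.65,.2,.42,.088,.096)))
    for a,b in((.178,.19),(.165,.178),(.16,.165),(.15,.16),(.14,.15),(.13,.14),(.12,.13),(.11,.12)): 
        q=sel(.455,.65,.2,.42,a,b); print(a,rect(q) if len(q)>2 else q, q.mean(0) if len(q) else '')
    print('beaker <.12',rect(sel(.43,.57,-.05,.11,.008,.13)))
    q=sel(.43,.57,-.05,.11,.02,.13); print(rect(q), np.histogram(q[:,2],bins=10))
    # pixel mask of points over table
    for u,v in ((269,231),(271,228)): print('ray', ray(f,u,v,.046),ray(f,u,v,.112))
    t=sel(.43,.57,-.05,.11,.036,.07);print('noz',rect(t),t.mean(0))
a=load('scene0')['image'];b=load('top0')['image']
cv2.imwrite('pics/c2.png',np.hstack([cv2.resize(a[200:275,255:320],(400,462),interpolation=2),cv2.resize(b[195:270,240:305],(400,462),interpolation=2)])[:,:,::-1])
E
```

```text
scene0 R [[-0.84, 0.54, -0.01], [0.41, 0.62, -0.67], [-0.35, -0.57, -0.74]]
caddy rim (589, array([533.8, 307.3]), array([106.3,  76.6]), 25.3)
0.178 (54, array([504.8, 293.8]), array([14.1, 12.7]), 22.5) [0.50537654 0.2944119  0.18225211]
0.165 (55, array([505.1, 293.3]), array([16.5, 24.1]), 27.7) [0.50529496 0.29574001 0.17149989]
0.16 (18, array([504.6, 293.2]), array([18.6, 25.7]), 26.6) [0.50583558 0.29950362 0.16280371]
0.15 (28, array([504.3, 293.2]), array([19.8, 26. ]), 27.8) [0.50674205 0.29518579 0.1549486 ]
0.14 (26, array([505.7, 293.7]), array([16.3, 27. ]), 25.9) [0.50691347 0.29618149 0.1448705 ]
0.13 (91, array([533.5, 299.6]), array([69.3, 61.9]), 44.2) [0.53821301 0.31349906 0.13245756]
0.12 (108, array([534. , 300.8]), array([66.1, 60.6]), 42.9) [0.54179299 0.31740927 0.12587179]
0.11 (89, array([530. , 313.8]), array([80.8, 55.1]), 13.3) [0.54229688 0.31474688 0.11508377]
beaker <.12 (1674, array([483.5,  28.6]), array([81.1, 82.1]), 6.0)
(1579, array([483.5,  28.6]), array([81.1, 82.1]), 6.0) (array([ 88, 120, 135, 139, 165, 155, 167, 178, 191, 241]), array([0.
[... 1179 characters left out ...]
 0.30877991 0.12561149]
0.11 (54, array([529.8, 308.9]), array([80.4, 54.3]), 15.1) [0.53783173 0.30593429 0.11497362]
beaker <.12 (822, array([477.9,  13.9]), array([105.4,  91.6]), 83.3)
(680, array([484.5,  25.3]), array([81.2, 80.1]), 0.9) (array([ 65,  55,  56,  41,  44,  38,  49,  38,  42, 252]), array([0.02047371, 0.03018607, 0.03989843, 0.04961079, 0.05932315,
       0.06903551, 0.07874787, 0.08846023, 0.09817259, 0.10788495,
       0.1175973 ]))
ray [0.48057094 0.03318511 0.046     ] [0.47164235 0.0312328  0.112     ]
ray [0.48739676 0.02884406 0.046     ] [0.47806776 0.0271464  0.112     ]
noz (167, array([482.6,  26.3]), array([76. , 70.9]), 0.5) [0.49267291 0.02854722 0.05213632]
```

View pics/c2.png

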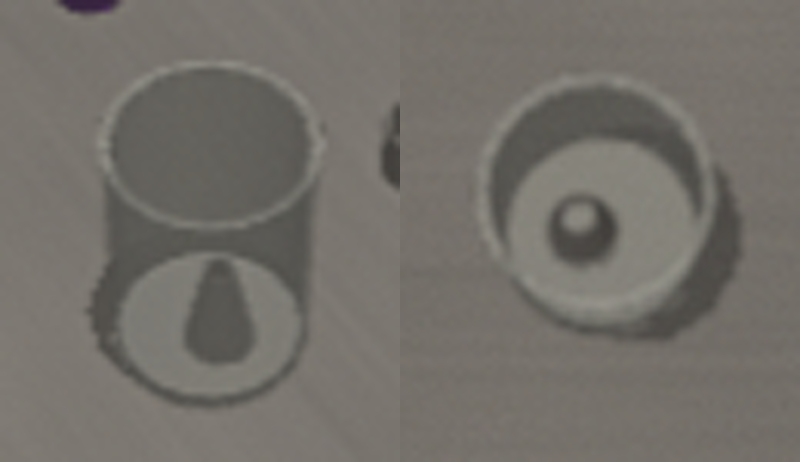

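The beaker crop shows the nozzle standing upright inside: tip at top px (269.1,230.0) and scene px (290.3,242.1), left of the beaker's middle in the top view. Next I check its position in both views and the IK options.

```bash
python3 - <<'E'
from h import *
s=load('scene0');t=load('top0')
print('noz tip scene',ray(s,290.3,242.1,.046),'foot-near',ray(s,290.3,257.9,.004),'top',ray(t,269.1,230.0,.046))
print('gap px check',ray(t,414,233,.003))
pi=np.pi
for nm,p,yaws in (('tongs',[.505,.2926,.132],[25.2,205.2,-154.8]),('tongs',[.505,.2926,.35],[25.2,205.2]),('beaker',[.483,.034,.15],range(0,360,30)),('beaker',[.483,.034,.35],range(0,360,30)),('tray',[.4914,-.2971,.15],[48.2,138.2,228.2,318.2]),('tray',[.4914,-.2971,.33],[48.2,138.2,228.2,318.2])):
    for y in yaws:
        q=robot.inverse_kinematics(p,[pi,0,np.radians(y)]); print(nm,p[2],y,None if q is None else np.round(q,2))
E
```

```text
noz tip scene [0.48122134 0.03165857 0.046     ] foot-near [0.48900831 0.04379218 0.004     ] top [0.48282618 0.03300427 0.046     ]
gap px check [ 0.48667609 -0.3003596   0.003     ]
tongs 0.132 25.2 [-0.95  0.47  0.47  1.89 -0.28  0.85 -1.47]
tongs 0.132 205.2 [-0.49  0.44 -0.13  1.86  0.08  0.84  1.34]
tongs 0.132 -154.8 [-0.49  0.44 -0.13  1.86  0.08  0.84  1.34]
tongs 0.35 25.2 [-1.    0.25  0.5   1.63 -0.13  1.29 -1.6 ]
tongs 0.35 205.2 [-0.53  0.25 -0.08  1.61  0.02  1.29  1.39]
beaker 0.15 0 [-0.73  0.32  0.7   2.1  -0.28  0.81 -1.43]
beaker 0.15 30 [-0.63  0.3   0.58  2.1  -0.23  0.8  -0.97]
beaker 0.15 60 [-0.58  0.29  0.51  2.1  -0.2   0.8  -0.48]
beaker 0.15 90 [-0.52  0.28  0.44  2.09 -0.17  0.8   0.02]
beaker 0.15 120 [-0.46  0.28  0.36  2.09 -0.14  0.79  0.51]
beaker 0.15 150 [-0.4   0.27  0.29  2.09 -0.11  0.79  1.  ]
beaker 0.15 180 [-0.33  0.27  0.2   2.08 -0.08  0.79  1.49]
beaker 0.15 210 [-0.25  0.27  0.11  2.08 -0.04  0.79  1.98]
beaker 0.15 240 [-0.15  0.27 -0.    2.07  0.    0.8   2.46]
beaker 0.15 270 [ 0.75  0.54 -1.17  2.03  0.61  0.98  2.41]
beaker 0.15 30
[... 559 characters left out ...]
83 -0.02  1.25  1.96]
beaker 0.35 240 [-0.32  0.06  0.18  1.83 -0.01  1.25  2.47]
beaker 0.35 270 None
beaker 0.35 300 [-1.28  0.09  1.23  1.86 -0.09  1.25 -2.64]
beaker 0.35 330 [-1.18  0.07  1.1   1.86 -0.07  1.25 -2.15]
tray 0.15 48.2 [-0.22  0.57  0.96  1.91 -0.57  0.96  0.28]
tray 0.15 138.2 [-0.08  0.49  0.74  1.9  -0.41  0.91  1.71]
tray 0.15 228.2 [ 1.28  0.71 -1.18  1.83  0.73  1.12  2.25]
tray 0.15 318.2 [-0.3   0.65  1.11  1.91 -0.69  1.02 -1.18]
tray 0.33 48.2 [-0.33  0.36  1.07  1.7  -0.33  1.28  0.08]
tray 0.33 138.2 [-0.29  0.34  1.    1.7  -0.29  1.27  1.62]
tray 0.33 228.2 [ 1.31  0.47 -1.17  1.62  0.44  1.35  2.49]
tray 0.33 318.2 [-0.36  0.38  1.12  1.7  -0.36  1.28 -1.46]
```

```bash
cat >> h.py <<'E'
def O(y): return [np.pi,0,np.radians(y)]
def st(tag=''):
    s=robot.sense(); print(tag,'t',round(s['t'],2),'tcp',np.round(s['tcp_pos'],4),'F',np.round(s['wrist_force'],1),'op',round(s['opening'],4),'gf',round(float(np.max(s['gripper_force'])),1)); return s
E
python3 - <<'E'
from h import *
robot.goto([.505,.292,.29],O(205.2)); st()
robot.move_straight([.505,.292,.132],vel=.12,contact_N=8); st('down')
robot.grip(.34,20); st(.34)
robot.grip(.30); st(.30)
snap('top','t1');snap('scene','s1');snap('wrist','w1')
a=load('s1')['image'];b=load('w1')['image']
cv2.imwrite('pics/v1.png',np.hstack([cv2.resize(a[215:385,300:400],(353,600),interpolation=2),cv2.resize(b,(440,330)) if 0 else cv2.copyMakeBorder(cv2.resize(b,(440,330)),0,270,0,0,0)])[:,:,::-1])
E
```

```text
t 1.52 tcp [0.5044 0.2931 0.2899] F [ 0.5  0.3 -0.6] op 1.0029 gf 0.0
down t 2.98 tcp [0.5055 0.2923 0.1328] F [ 0.  -0.4  0. ] op 1.0007 gf 0.0
0.34 t 3.57 tcp [0.5049 0.2921 0.132 ] F [-0.   0.3  0.5] op 0.3396 gf 0.1
0.3 t 3.78 tcp [0.5053 0.292  0.1323] F [ 0.1 -0.1  2.2] op 0.3013 gf 5.0
```

View pics/v1.png

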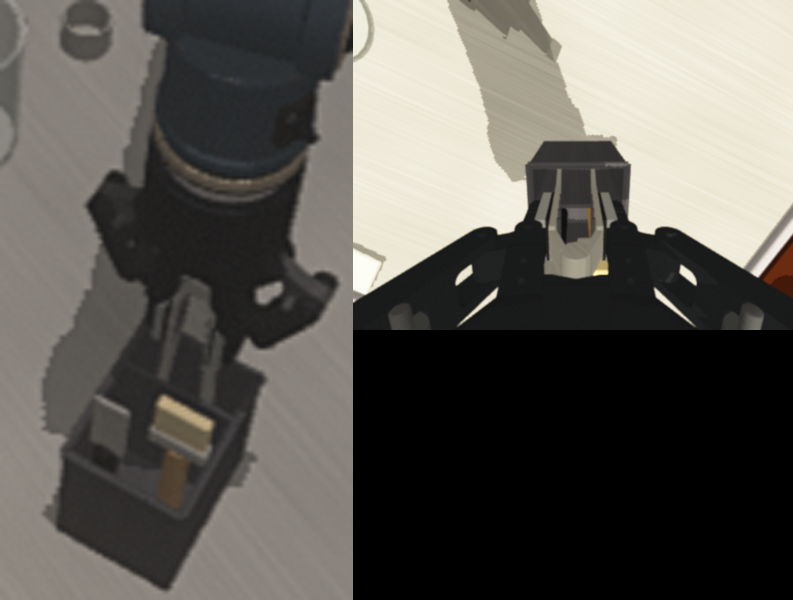

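The view shows the tongs between the pads, centred in the caddy and squeezed with 5 N at 25.6 mm. Now I lift and carry them to above the beaker, then measure the tips against the nozzle.

```bash
python3 - <<'E'
from h import *
robot.grip(.295); 
robot.move_straight([.505,.292,.345],vel=.12); st('up')
robot.goto([.482,.0323,.345],O(140)); st('over')
robot.move_straight([.482,.0323,.275],vel=.1); s=st('low')
f=snap('top','t2');g=snap('scene','s2');w=snap('wrist','w2')
for n in (f,g):
    P=cloud(n);m=(abs(P[...,0]-.482)<.07)&(abs(P[...,1]-.03)<.07)&(P[...,2]>.125)&(P[...,2]<.20)
    q=P[m];print(len(q)); 
    for lo in np.arange(.125,.2,.01):
        k=q[(q[:,2]>=lo)&(q[:,2]<lo+.01)]
        if len(k)>3: c=cv2.minAreaRect((k[:,:2]*1000).astype(np.float32)); print(round(lo,3),len(k),np.round(c[0],1),np.round(c[1],1),round(c[2],1))
a=g['image'];b=w['image']
cv2.imwrite('pics/v2.png',np.hstack([cv2.resize(a[130:280,240:340],(400,600),interpolation=2),cv2.copyMakeBorder(cv2.resize(b,(400,300)),0,300,0,0,0)])[:,:,::-1])
E
```

```text
up t 6.08 tcp [0.5048 0.2918 0.3442] F [ 0.9 -0.3 -1. ] op 0.2958 gf 3.1
over t 7.09 tcp [0.4823 0.0339 0.345 ] F [ 0.3 -0.4 -0.8] op 0.2972 gf 3.1
low t 7.94 tcp [0.4825 0.0325 0.2755] F [-0.2 -0.6 -0.8] op 0.2974 gf 3.1
0
161
0.145 26 [479.9  41. ] [44.1 15.8] 31.7
0.155 35 [484.3  35.9] [41.8 15.9] 50.2
0.165 35 [484.5  36.2] [37.9 15.7] 49.6
0.175 26 [481.8  36.9] [32.8 11.5] 38.1
0.185 26 [484.2  35.8] [30.8 12.8] 51.7
0.195 13 [480.8  39.7] [29.4 11.8] 25.9
```

View pics/v2.png

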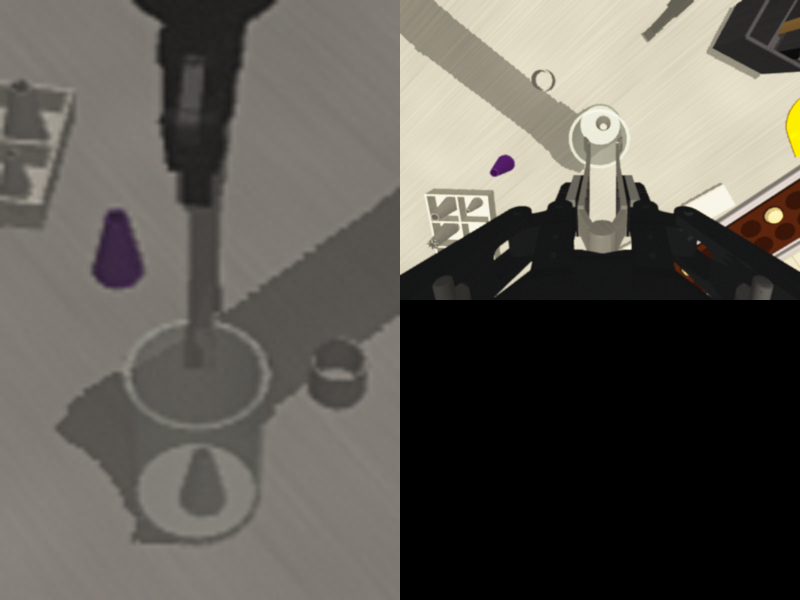

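The wrist view shows the nozzle at about (602,127) in the crop, centred between the jaws (588 to 617). The scene view lines it up sideways as well. The tongs hang straight and open, so I descend and squeeze.

```bash
python3 - <<'E'
from h import *
r=robot.move_straight([.482,.0323,.1505],vel=.08,contact_N=5); st(('down',r))
if not r:
    for o in (.27,.25,.23,.2):
        robot.grip(o,30); s=st(o)
        if s['opening']>o+.012: break
    g=snap('scene','s3');w=snap('wrist','w3')
    a=g['image'];b=w['image']
    cv2.imwrite('pics/v3.png',np.hstack([cv2.resize(a[180:280,240:340],(400,400),interpolation=2),cv2.resize(b[80:220,200:340],(400,400),interpolation=2)])[:,:,::-1])
E
```

```text
('down', False) t 9.8 tcp [0.4823 0.0324 0.1509] F [-0.6  0.3 -0.9] op 0.2984 gf 3.1
0.27 t 10.02 tcp [0.4821 0.0323 0.1507] F [-0.3  0.7 -0.8] op 0.2733 gf 11.1
0.25 t 10.23 tcp [0.4822 0.0323 0.1506] F [-0.6  0.3  0.3] op 0.2537 gf 20.6
0.23 t 10.45 tcp [0.4822 0.0323 0.1507] F [-0.3  0.2  0.3] op 0.2488 gf 29.5
```

View pics/v3.png

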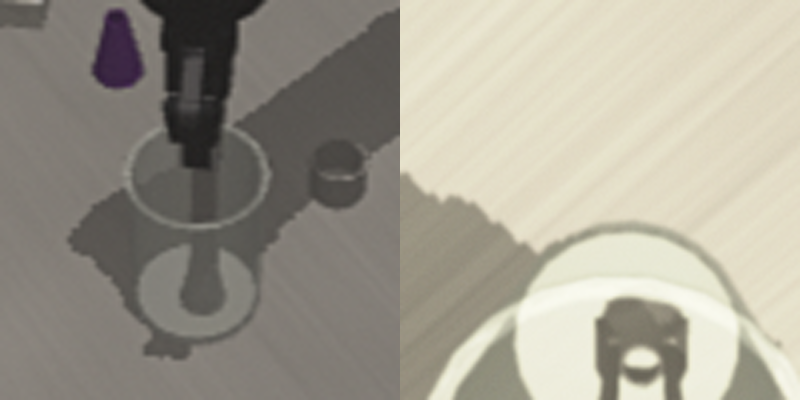

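The pads stalled at 21.1 mm with 30 N, as expected on the nozzle, and the wrist crop shows the jaws either side of it around (640,345). I firm the grip slightly and lift.

```bash
python3 - <<'E'
from h import *
robot.grip(.22,42); st()
robot.move_straight([.482,.0323,.18],vel=.05); st('a')
robot.move_straight([.482,.0323,.32],vel=.1); st('b')
g=snap('scene','s4');w=snap('wrist','w4')
P=cloud(g);m=(abs(P[...,0]-.482)<.05)&(abs(P[...,1]-.03)<.05)&(P[...,2]>.14)&(P[...,2]<.25); q=P[m];print(len(q),q[:,2].min())
a=g['image'];b=w['image']
cv2.imwrite('pics/v4.png',np.hstack([cv2.resize(a[130:280,240:340],(400,600),interpolation=2),cv2.copyMakeBorder(cv2.resize(b[80:220,200:340],(400,400),interpolation=2),0,200,0,0,0)])[:,:,::-1])
E
```

```text
t 10.77 tcp [0.4822 0.0324 0.1507] F [-0.3 -0.2  2.6] op 0.2496 gf 41.7
a t 11.51 tcp [0.4818 0.0323 0.1799] F [-0.2 -0.2 -1.3] op 0.2517 gf 41.6
b t 13.06 tcp [0.4816 0.0322 0.3193] F [0.  0.6 0.1] op 0.2513 gf 41.6
249 0.17200449731637554
```

View pics/v4.png

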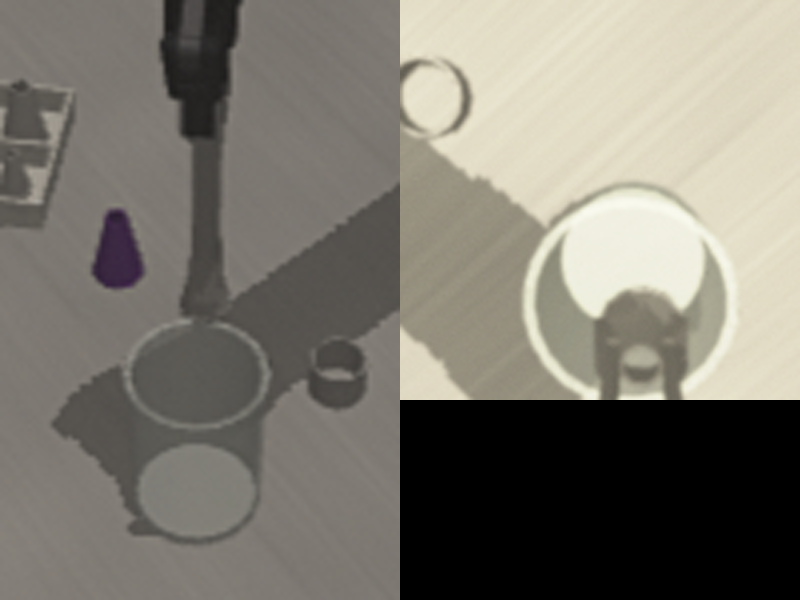

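The nozzle is held in the tongs at scene crop (203,300), and the beaker is empty and standing where it was. The foot is at z 0.172, as expected. On to the tray.

```bash
python3 - <<'E'
from h import *
G=[.4914,-.2971]
robot.goto(G+[.32],O(138.2)); st('over')
robot.move_straight(G+[.215],vel=.12); st()
g=snap('scene','s5');f=snap('top','t5')
for n in (f,g):
    P=cloud(n);m=(abs(P[...,0]-G[0])<.045)&(abs(P[...,1]-G[1])<.045)&(P[...,2]>.06)&(P[...,2]<.1); q=P[m]
    if len(q)>4: c=cv2.minAreaRect((q[:,:2]*1000).astype(np.float32)); print(len(q),q.min(0),np.round(c[0],1),np.round(c[1],1),round(c[2],1))
a=g['image'];b=f['image']
cv2.imwrite('pics/v5.png',np.hstack([cv2.resize(a[100:200,170:270],(400,400),interpolation=2),cv2.resize(b[185:295,370:480],(400,400),interpolation=2)])[:,:,::-1])
E
```

```text
over t 14.41 tcp [ 0.4922 -0.2953  0.3198] F [ 0.8 -0.1 -0.7] op 0.2497 gf 41.6
 t 15.43 tcp [ 0.4919 -0.2974  0.2158] F [-0.2  0.2 -1.4] op 0.2493 gf 41.6
95 [ 0.4552539  -0.33682526  0.06182594] [ 483.1 -314. ] [67.2 25.5] 60.1
93 [ 0.45540781 -0.33700222  0.06301811] [ 483.9 -311.4] [71.7 26.9] 62.5
```

View pics/v5.png

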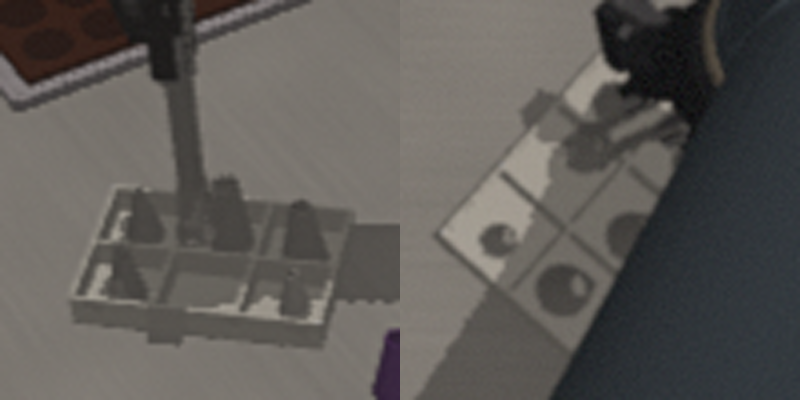

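The empty compartment is the front-middle one in the scene crop at (205,285), under the tongs. I check the top-view positions numerically before lowering.

```bash
python3 - <<'E'
from h import *
f=load('t5');g=load('s5')
c=lambda u,v:(370+u/3.636-.4,185+v/3.636-.4)
print('gap rim centre top',ray(f,*c(165,167),.024),'nozzle foot top',ray(f,*c(185,152),.069))
# scene: rim corners of empty cell and nozzle foot
d=lambda u,v:(170+u/4-.4,100+v/4-.4)
for u,v in((170,250),(265,260),(245,310),(150,300)): print(ray(g,*d(u,v),.024))
print('foot scene',ray(g,*d(195,237),.072))
E
```

```text
gap rim centre top [ 0.48951539 -0.29732675  0.024     ] nozzle foot top [ 0.49245714 -0.297875    0.069     ]
[ 0.49658224 -0.33740059  0.024     ]
[ 0.44662232 -0.29242606  0.024     ]
[ 0.48209146 -0.25677782  0.024     ]
[ 0.53109389 -0.30051797  0.024     ]
foot scene [ 0.49697988 -0.29000453  0.072     ]
```

```bash
python3 - <<'E'
from h import *
G=[.4898,-.2975]
robot.move_straight(G+[.165],vel=.08); st()
r=robot.move_straight(G+[.153],vel=.04,contact_N=4); st(r)
if not r: r=robot.move_straight(G+[.1475],vel=.015,contact_N=2.5); s=st(r)
for o in (.26,.27,.28,.29,.297): robot.grip(o,42); robot.sleep(.1); st(o)
p=robot.sense()['tcp_pos']
robot.move_straight([p[0],p[1],.19],vel=.05); st()
robot.move_straight([p[0],p[1],.33],vel=.12); st()
g=snap('scene','s6');f=snap('top','t6')
a=g['image'];b=f['image']
cv2.imwrite('pics/v6.png',np.hstack([cv2.resize(a[100:200,170:270],(400,400),interpolation=2),cv2.resize(b[185:295,370:480],(400,400),interpolation=2)])[:,:,::-1])
E
```

```text
t 16.31 tcp [ 0.49   -0.2978  0.1652] F [ 0.  -0.6 -1.1] op 0.2508 gf 41.6
False t 16.76 tcp [ 0.4897 -0.2974  0.1528] F [ 0.5 -0.3  0.2] op 0.2471 gf 41.6
True t 17.08 tcp [ 0.4901 -0.2976  0.1492] F [ 1.  -0.6  2.6] op 0.248 gf 43.0
0.26 t 17.4 tcp [ 0.4891 -0.297   0.1482] F [-0.6 -0.6 -1.6] op 0.2623 gf 14.4
0.27 t 17.72 tcp [ 0.4894 -0.2971  0.1485] F [-0.1  0.2 -0.2] op 0.2707 gf 11.6
0.28 t 18.03 tcp [ 0.4894 -0.2972  0.1485] F [-0.6  0.4 -1.6] op 0.2794 gf 7.9
0.29 t 18.35 tcp [ 0.4894 -0.2972  0.1485] F [-0.4  1.  -1. ] op 0.2914 gf 3.4
0.297 t 18.67 tcp [ 0.4894 -0.2972  0.1485] F [ 0.8  0.2 -0.4] op 0.2996 gf 3.0
 t 19.65 tcp [ 0.4892 -0.297   0.1897] F [-0.4 -0.4 -1.5] op 0.2966 gf 3.0
 t 20.97 tcp [ 0.489  -0.2969  0.3291] F [-0.4 -0.4 -1. ] op 0.2961 gf 3.0
```

View pics/v6.png

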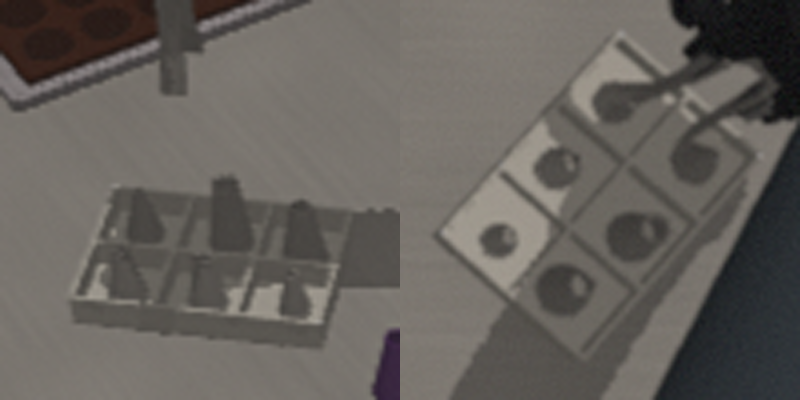

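The nozzle stands upright in the middle compartment, at (205,285) in the scene crop and (557,167) in the top crop, and the other five are undisturbed. Next I take the tongs back above the caddy and check by depth how they hang. That was my last permitted picture.

```bash
python3 - <<'E'
from h import *
robot.goto([.482,.0323,.345],O(175))
robot.goto([.505,.292,.345],O(205.2)); 
robot.move_straight([.505,.292,.285],vel=.12); s=st()
for n in('scene','top'):
    f=snap(n,n[0]+'7');P=cloud(f)
    m=(abs(P[...,0]-.505)<.05)&(abs(P[...,1]-.292)<.05)&(P[...,2]>.14)&(P[...,2]<.26);q=P[m];print(n,len(q),q[:,2].min() if len(q) else '')
    for lo in np.arange(.14,.26,.012):
        k=q[(q[:,2]>=lo)&(q[:,2]<lo+.012)]
        if len(k)>4: c=cv2.minAreaRect((k[:,:2]*1000).astype(np.float32)); print(round(lo,3),len(k),np.round(c[0],1),np.round(c[1],1),round(c[2],1))
E
```

```text
t 23.98 tcp [0.5056 0.2916 0.2857] F [-0.2  0.4 -1. ] op 0.2994 gf 3.0
scene 273 0.15740810794490231
0.152 20 [510.9 298. ] [16.4 47.3] 43.8
0.164 33 [505.5 292.8] [16.9 41.6] 25.5
0.176 37 [505.3 292.2] [17.3 36.9] 25.0
0.188 27 [505.7 293.2] [17. 32.] 21.2
0.2 33 [506.2 292.7] [12.8 31.7] 24.9
0.212 29 [506.8 293.4] [15.4 29.9] 15.7
0.224 29 [505.7 292.7] [15.5 29. ] 19.7
0.236 31 [506.4 293.3] [13.3 28. ] 18.7
0.248 34 [505.5 292.7] [15.  27.2] 19.2
top 187 0.1576686916010428
0.152 10 [504.2 288.9] [15.4 47.2] 33.0
0.164 27 [502.3 285.6] [14.6 44.8] 43.3
0.176 28 [506.8 289.3] [16.2 36.9] 25.6
0.188 17 [506.5 289.4] [13.1 32.1] 24.6
0.2 23 [506.5 289.9] [13.7 31.6] 24.5
0.212 19 [505.9 289.7] [13.2 30.6] 23.9
0.224 24 [506.2 289.3] [13.2 28.7] 24.6
0.236 21 [505.6 289.3] [12.5 28.7] 22.9
0.248 18 [503.2 288.3] [11.6 27.4] 11.2
```

The tongs hang vertically at the slot's measured position and yaw, so I insert them.

```bash
python3 - <<'E'
from h import *
r=robot.move_straight([.505,.2925,.15],vel=.08,contact_N=5); st(r)
if not r:
    r=robot.move_straight([.505,.2925,.131],vel=.025,contact_N=2.5); s=st(r)
    if s['tcp_pos'][2]<.136:
        robot.sleep(.2)
        for o in (.31,.33,.37,.45,.7,1.0): robot.grip(o,30); 
        st('open'); robot.sleep(.3)
        robot.move_straight([.505,.2925,.30],vel=.1); st()
        robot.goto([.42,.45,.33],O(205.2)); robot.sleep(.5); st()
        for n in('scene','top'):
            f=snap(n,n[0]+'8');P=cloud(f)
            m=(abs(P[...,0]-.505)<.045)&(abs(P[...,1]-.292)<.045)&(P[...,2]>.14)&(P[...,2]<.26);q=P[m];print(n,len(q),q[:,2].max() if len(q) else '')
            for lo in np.arange(.14,.2,.012):
                k=q[(q[:,2]>=lo)&(q[:,2]<lo+.012)]
                if len(k)>4: c=cv2.minAreaRect((k[:,:2]*1000).astype(np.float32)); print(round(lo,3),len(k),np.round(c[0],1),np.round(c[1],1),round(c[2],1))
            q=P[(abs(P[...,0]-.484)<.06)&(abs(P[...,1]-.028)<.06)&(P[...,2]>.02)]; c=cv2.minAreaRect((q[:,:2]*1000).astype(np.float32)); print('beaker',c)
            q=P[(abs(P[...,0]-.49)<.02)&(abs(P[...,1]+.297)<.02)&(P[...,2]>.028)]; print('nozzle',len(q),q.mean(0),q[:,2].max())
E
```

```text
False t 25.93 tcp [0.5053 0.2927 0.1505] F [ 1.2 -0.3 -0.4] op 0.2949 gf 3.0
True t 26.61 tcp [0.5047 0.2925 0.1318] F [ 0.4 -0.2  2.8] op 0.2973 gf 3.4
open t 28.43 tcp [0.5041 0.292  0.1312] F [-0.1  0.7 -0.5] op 0.9993 gf 0.0
 t 30.57 tcp [0.5048 0.2923 0.2993] F [-0.7  0.2 -0.2] op 0.9999 gf 0.0
 t 31.82 tcp [0.4202 0.4497 0.33  ] F [-0.5  0.2 -0.1] op 1.0001 gf 0.0
scene 184 0.18712998161741137
0.14 34 [503.8 297.2] [16.1 26.7] 24.2
0.152 35 [503.  296.5] [18.9 25.8] 25.5
0.164 51 [504.  297.3] [17.3 26.8] 21.6
0.176 64 [503.  297.1] [15.1 15.7] 21.5
beaker ((483.70220947265625, 28.870512008666992), (81.99211883544922, 81.89268493652344), 19.320384979248047)
nozzle 45 [ 0.49152368 -0.29269997  0.03728542] 0.04863234755175933
top 144 0.1886560176021364
0.14 22 [504.3 293.2] [20.3 25.9] 22.6
0.152 20 [503.2 293.3] [17.5 26.5] 26.0
0.164 44 [502.3 293.5] [17.2 25.4] 26.1
0.176 56 [503.1 293.4] [13.9 15.2] 19.0
beaker ((484.35455322265625, 25.199298858642578), (81.15873718261719, 80.24166870117188), 1.3381515741348267)
nozzle 44 [ 0.49015273 -0.29478566  0.03830094] 0.04932249681377306
```

```bash
python3 - <<'E'
from h import *
for a in('scene0','s8','top0','t8'):
    P=cloud(load(a)); m=(abs(P[...,0]-.504)<.03)&(abs(P[...,1]-.293)<.03)&(P[...,2]>.176); q=P[m]
    l=P[(abs(P[...,0]-.42)<.03)&(abs(P[...,1]-.205)<.03)&(P[...,2]>.176)]
    print(a,len(q),np.percentile(q[:,2],[50,80,95]).round(4),'lookalike',np.percentile(l[:,2],[50,80,95]).round(4))
E
```

```text
scene0 61 [0.1821 0.1846 0.1854] lookalike [0.1798 0.1816 0.1832]
s8 64 [0.1827 0.1846 0.1856] lookalike [0.1802 0.1816 0.1826]
top0 60 [0.1836 0.1854 0.1866] lookalike [0.1811 0.1828 0.1844]
t8 58 [0.1834 0.1863 0.1875] lookalike [0.1816 0.1827 0.1848]
```

The tongs stand at their original height, so they rest on the compartment floor and are upright. The look-alike tongs' top heights haven't changed either.

```bash
python3 -c "
from h import *
print(robot.close_job())"
```

```text
the job is handed in; nothing more can be done
None
```

The job is handed in at about 32 s of the 72 s: the nozzle was lifted out with the tongs and stands wide end down in the empty tray compartment, the tongs are back upright in the caddy's narrow compartment, the beaker stands where it was, and the other nozzles are upright.

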